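# Press the accumulator pistons home

## Robot

A 6-joint arm with a two-finger parallel gripper is mounted at the origin on the work surface. World frame = base frame: x ahead of the robot, y to its left, z up, the work surface at z = 0. Lengths are in m, angles in rad, forces in N, time in s.
With the tool pointing down it reaches from about 0.375 to 0.925 m from the base axis. Payload 5.7 kg.
Tool frame: the origin (TCP) lies midway between the tips of the shut fingers; the grasp point (between the pads) lies 19 mm behind it; z points along the fingers, y is the line along which they close (so a half turn about z gives the same grasp; the last joint's range is limited). The gripper opens to 85 mm and grips with 20 to 120 N. Pads are 22 mm wide; open, the fingers measure 114 mm over their backs; the gripper's body (76 mm by 85 mm) begins 54 mm behind the grasp point. The pads swing forward as they close: fully open they stand 13 mm farther back than shut.
Start: joints at [-1.35, 0.359, 1.51, -0, 1.272, -0.115], TCP at [0.198, -0.566, 0.231] pointing down, gripper open.
Joint ranges: [-2.97, 2.97], [-1.01, 2.36], [0.21, 2.38], [-0.96, 4.11], [0.2, 2.71], [-2.98, 2.98]. Speed limits (rad/s): [2.39, 2.39, 3.14, 3.14, 3.14, 3.14].

## Interface

Orientations are given as a rotation vector (axis times angle).
In Python, from station import movep, servo_line, movej, set_gripper, hold, solve_ik, snapshot, Unreachable, sign_off, masks_of, mark_of, read_clock, read_qpos, read_qvel, read_effort, read_ee_pos, read_ee_rot, read_contact_force, read_torque, read_finger_gap, read_gripper_force gives the robot as it stands. Calls block until the motion is done:
- movep(position, orientation): joint-space move of the TCP to a pose.
- servo_line(position, orientation=None, v=0.15): straight line of the TCP; orientation=None keeps the orientation; v is the mean speed in m/s.
- movej(angles): joint-space move.
- set_gripper(opening, strength=None): opening from 0.0 (shut) to 1.0 (fully open); strength is the grip in N (None keeps the last); returns when the fingers have stopped.
- hold(seconds).
- solve_ik(position, orientation): joint angles nearest the present ones, or None.
- snapshot(name): name is "side" or "top" or "wrist"; returns a dict with "image" (400x640x3 uint8, red, green, blue), "fx", "fy", "cx", "cy" (pixels), "extrinsics" (4x4, takes a point from camera to world coordinates); the wrist camera has in their place "tool_from_camera" (4x4, takes a point from camera to tool coordinates, whose origin is the TCP and whose axes are the flange's). Camera axes: x right, y up, looking along -z (the intrinsics and any distortion apply to the point x, -y, -z); pixel columns grow to the right and rows downward; lengths in m; the calibration is good to about 2 mm. A picture is of the moment at which its call begins: read the wrist's pose just before it. There is no depth.
A pose or a line that the arm cannot do raises Unreachable and nothing moves.
- sign_off(): hands the job in; it is judged then, once.
Trained networks look in the newest picture that a camera, given by its name, has taken for a name from the list of things; names that differ only in an ending like _2 or _b are one class to them, and where a whole thing is asked for, a point or a joint stands for the part that bears it (a point fixed in the world has none). Each returns a list of dicts, best first, with "score" (0 to 1); they miss things now and then, are a little off and sometimes report something else, mostly with a low value. They report only what shows in the picture. A call takes as long as a camera call.
- masks_of(camera, thing): "mask" (400x640 bool, what is visible of it) and "extent" ([centre column, centre row, width, height] in pixels, round what is visible of it).
- mark_of(camera, thing): "xy" ([column, row] in pixels: a listed point, or the origin of a listed thing).
Readings, each from a call of its own:
- read_clock(): time.
- read_qpos(): joint angles.
- read_qvel(): joint speeds.
- read_effort(): joint torques, N m.
- read_ee_pos(): TCP position.
- read_ee_rot(): TCP orientation.
- read_contact_force(): force on the tool from outside, world axes, zero at the start.
- read_torque(): the same for the moment, N m.
- read_finger_gap(): opening from 0.0 (shut) to 1.0 (fully open).
- read_gripper_force(): force on a finger pad.
Only numpy, scipy, OpenCV 4.12 (cv2) and the standard library are available. Lean on these libraries where they do the work, as an engineer would, in place of code of your own. Each camera call takes 0.05 s, during which the arm holds its last target. There are 200 camera calls.

## Task

Three accumulator pistons stand proud in the top of the gearbox valve body. With the fingertips, gently press each one straight down until it bottoms in its bore, one after the other: the smallest piston first, then the medium one, then the largest. Do not lift or pull up anything, and leave the loose parts on and around the valve body where they are.

Things in the scene. Friction and masses are not known exactly. Their poses are not given: they have to be found in the camera images.
- valve_body: gearbox valve body, an aluminium block fixed on the bench, 200 mm (its x) by 280 mm (its y) by 45 mm high; origin at the centre of its underside, z up. The three piston bores and three small loose parts are on its flat top face (45 mm above the bench).
- bore_small: the bore of the small piston: a dark collar ring 30 mm in diameter, 3 mm high, fixed on the top face of the valve body, with its piston in it; origin at the centre of the underside of the collar (45 mm above the bench), z up. Which bore lies where on the valve body changes from run to run.
- top_small (a point): centre of the flat top of the small piston, an upright round aluminium piston 20 mm in diameter with a thin dark seal line just below its top; its top is 16 to 20 mm above the top face of the block at the start and 10 mm above it (7 mm above its collar) when bottomed and let go
- piston_small (a joint): travel of the small piston in m, growing as it goes down: 0 to 0.004 at the start, 0.010 bottomed, negative if pulled up. Its seal drags with about 3 N and holds it wherever it is left; there is no return spring. At 0.010 it lands on a firm rubber cushion that gives about 1 mm per 6 N, up to 5 mm (this reading does not count that); 5 to 10 N of push is plenty.
- bore_medium: the bore of the medium piston: a dark collar ring 41 mm in diameter, 3 mm high, fixed on the top face of the valve body, with its piston in it; origin at the centre of the underside of the collar (45 mm above the bench), z up. Which bore lies where on the valve body changes from run to run.
- top_medium (a point): centre of the flat top of the medium piston, an upright round aluminium piston 31 mm in diameter with a thin dark seal line just below its top; its top is 16 to 20 mm above the top face of the block at the start and 10 mm above it (7 mm above its collar) when bottomed and let go
- piston_medium (a joint): travel of the medium piston in m, growing as it goes down: 0 to 0.004 at the start, 0.010 bottomed, negative if pulled up. Its seal drags with about 3 N and holds it wherever it is left; there is no return spring. At 0.010 it lands on a firm rubber cushion that gives about 1 mm per 6 N, up to 5 mm (this reading does not count that); 5 to 10 N of push is plenty.
- bore_large: the bore of the large piston: a dark collar ring 54 mm in diameter, 3 mm high, fixed on the top face of the valve body, with its piston in it; origin at the centre of the underside of the collar (45 mm above the bench), z up. Which bore lies where on the valve body changes from run to run.
- top_large (a point): centre of the flat top of the large piston, an upright round aluminium piston 44 mm in diameter with a thin dark seal line just below its top; its top is 16 to 20 mm above the top face of the block at the start and 10 mm above it (7 mm above its collar) when bottomed and let go
- piston_large (a joint): travel of the large piston in m, growing as it goes down: 0 to 0.004 at the start, 0.010 bottomed, negative if pulled up. Its seal drags with about 3 N and holds it wherever it is left; there is no return spring. At 0.010 it lands on a firm rubber cushion that gives about 1 mm per 6 N, up to 5 mm (this reading does not count that); 5 to 10 N of push is plenty.
- bearing: steel bearing ring, 48 outer and 24 inner diameter, 14 high, lying flat on the valve body (loose, leave alone; sizes in mm, origin at the centre of its underside)
- bolt: dark steel bolt standing on its 22 mm head, 30 high, on the valve body; its shank of 10 mm points up and it is not a piston (loose, leave alone; sizes in mm, origin at the centre of its underside)
- spring_cup: small open steel cup, 28 diameter, 18 high, on the valve body; hollow, no collar, not a piston (loose, leave alone; sizes in mm, origin at the centre of its underside)
- drum: steel clutch drum, 110 diameter, 60 high, on the bench (loose, leave alone; sizes in mm, origin at the centre of its underside)
- gear: steel gear with a hub, 94 diameter, 30 high, on the bench (loose, leave alone; sizes in mm, origin at the centre of its underside)
- oil: white oil bottle with a black cap, 64 diameter, 180 high, on the bench (loose, leave alone; sizes in mm, origin at the centre of its underside)
- screwdriver: screwdriver, 200 mm long, about 30 mm thick, lying on the bench along the far side of the valve body (loose, leave alone; origin under its middle)

How it is judged:
On the way, in this order (a step that is already met when the one before it is completed fails the run):
1. the small piston is pressed home (value of joint piston_small above 0.0085 m), for 0.2 s.
2. the medium piston is pressed home (value of joint piston_medium above 0.0085 m), for 0.2 s.
3. the large piston is pressed home (value of joint piston_large above 0.0085 m), for 0.2 s.
At the end, for the whole second after the job is handed in: All three pistons are down to within 1.5 mm of the bottom of their travel (0.010 m), and every loose part is at rest within 15 mm of where it began (value of joint each of piston_small, piston_medium, piston_large above 0.0085 m and distance of each of bearing, bolt, spring_cup, drum, gear, oil, screwdriver from where it was at the start of the episode below 0.015 m and linear speed of each of bearing, bolt, spring_cup, drum, gear, oil, screwdriver below 0.02 m/s); the robot touches nothing.
It fails at once if a piston is pushed (more than 2 mm) before a smaller one is home ((distance of top_medium from where it was at the start of the episode above 0.002 m and not (value of joint piston_small above 0.0085 m)) or (distance of top_large from where it was at the start of the episode above 0.002 m and not (value of joint piston_medium above 0.0085 m)) or (distance of top_large from where it was at the start of the episode above 0.002 m and not (value of joint piston_small above 0.0085 m))).
It fails at once if a piston or the valve body is pushed hard (over 25 N) (contact force between any of the fingers, the arm and bore_small above 25 N or contact force between any of the fingers, the arm and bore_medium above 25 N or contact force between any of the fingers, the arm and bore_large above 25 N or contact force between any of the fingers, the arm and valve_body above 25 N).
It fails at once if a piston is pulled up out of its bore (more than 3 mm) (value of joint any of piston_small, piston_medium, piston_large below -0.003 m).
It fails at once if a loose part is moved or lifted (more than 15 mm) or tipped over (distance of any of bearing, bolt, spring_cup, drum, gear, oil, screwdriver from where it was at the start of the episode above 0.015 m or angle between any of bearing, bolt, spring_cup, drum, gear, oil's own z axis and vertical above 0.4 rad).
It also fails if it takes over 40 s, if anything falls off the work surface, if the arm or the gripper's body presses on something with over 40 N, if the wrist force passes 120 N, or if a joint passes its speed limit or range.

## Working session

There is one attempt and no reset: what is moved stays moved. The work goes in short steps, each a Python script; the robot and the scene stay as the last script left them, time stands still between calls to the robot, and variables do not carry over. Pictures are saved under pics/ and viewed, at most 10 in all, crops included, and the job is handed in when it is done.

```bash
mkdir -p pics
cat > h.py <<'E'
from station import *
import numpy as np, cv2
def ray(s,uv,T=None):
    T=np.array(s["extrinsics"]) if T is None else T
    d=np.array([(uv[0]-s["cx"])/s["fx"],-(uv[1]-s["cy"])/s["fy"],-1.0])
    return T[:3,3],T[:3,:3]@d
def at_z(s,uv,z,T=None):
    o,d=ray(s,uv,T); return o+d*(z-o[2])/d[2]
E
python3 - <<'E'
from h import *
for c in ("top","side"):
    s=snapshot(c); cv2.imwrite(f"pics/{c}0.png",s["image"][:,:,::-1])
    print(c,{k:v for k,v in s.items() if k!="image"})
    for t,z in (("top_small",.063),("top_medium",.063),("top_large",.063),("bore_small",.045),("bore_medium",.045),("bore_large",.045),("bearing",.045),("bolt",.045),("spring_cup",.045),("valve_body",0),("oil",0),("drum",0),("gear",0)):
        for m in mark_of(c,t)[:2]: print(t,np.round(m["score"],2),np.round(m["xy"],1),at_z(s,m["xy"],z).round(4))
print(read_clock())
E
```

```text
top {'fx': 408.47342749499404, 'fy': 408.47342749499404, 'cx': 320.4201831080311, 'cy': 211.31331922125048, 'extrinsics': array([[-0.03653469,  0.975701  , -0.21603884,  0.39598231],
       [-0.99932817, -0.03504296,  0.01073278,  0.08263525],
       [ 0.00290134,  0.21628582,  0.97632578,  0.9815653 ],
       [ 0.        ,  0.        ,  0.        ,  1.        ]])}
top_small 0.61 [375.7 197.6] [ 0.6272 -0.0569  0.063 ]
top_medium 0.59 [367.6 254.4] [ 0.4961 -0.03    0.063 ]
top_large 0.56 [428.6 209.3] [ 0.595  -0.1771  0.063 ]
bore_small 0.43 [374.5 198.4] [ 0.6299 -0.0567  0.045 ]
bore_medium 0.6 [365.3 249. ] [ 0.5107 -0.0277  0.045 ]
bore_medium 0.48 [381.9 218. ] [ 0.582  -0.0709  0.045 ]
bore_large 0.91 [428.3 216.2] [ 0.5824 -0.1799  0.045 ]
bearing 0.56 [342.7 218.2] [0.5849 0.0208 0.045 ]
bearing 0.56 [405.7 175.7] [ 0.6832 -0.1351  0.045 ]
bolt 0.7 [396.2 235.7] [ 0.539  -0.1012  0.045 ]
bolt 0.69 [379.7 217.4] [ 0.5837 -0.0659  0.045 ]
spring_cup 0.58 [395.8 235.8] [ 0.5388 -0.1002  0.045 ]
valve_body 0.72 [384.7 219.8] [ 0.5862 -0.0848  0.    ]
oil 0.61 [285.7 240.4] [0.5
[... 681 characters left out ...]
43  0.063 ]
top_medium 0.53 [284.4 234.9] [ 0.4956 -0.0193  0.063 ]
top_large 0.96 [365.8 276.5] [ 0.5902 -0.1737  0.063 ]
bore_small 0.7 [354.9 238. ] [ 0.6255 -0.0642  0.045 ]
bore_medium 0.78 [286.1 244.1] [ 0.4954 -0.0267  0.045 ]
bore_large 0.79 [365.1 286.6] [ 0.5867 -0.1801  0.045 ]
bore_large 0.59 [431.3 320.9] [ 0.6512 -0.284   0.045 ]
bearing 0.91 [317.7 217.9] [0.5818 0.0203 0.045 ]
bolt 0.73 [281.5 199.8] [0.5323 0.1077 0.045 ]
bolt 0.55 [399.7 253. ] [ 0.6845 -0.1341  0.045 ]
spring_cup 0.6 [324.9 264.9] [ 0.5428 -0.1061  0.045 ]
valve_body 0.92 [340.6 264.7] [ 0.5883 -0.0799  0.    ]
oil 0.72 [279.2 201.3] [0.5413 0.1592 0.    ]
drum 0.7 [240.4 236.3] [0.4264 0.0786 0.    ]
1.4
```

View pics/top0.png

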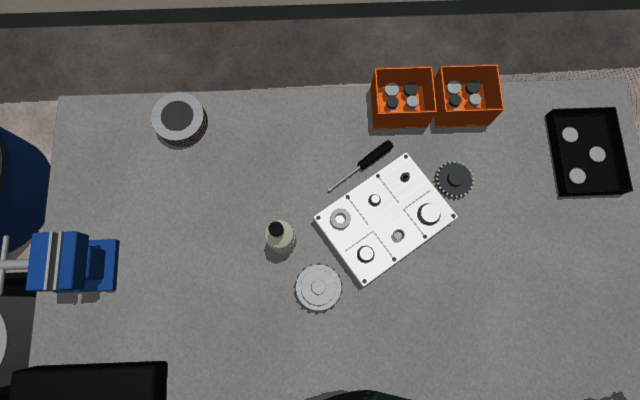

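View pics/side0.png

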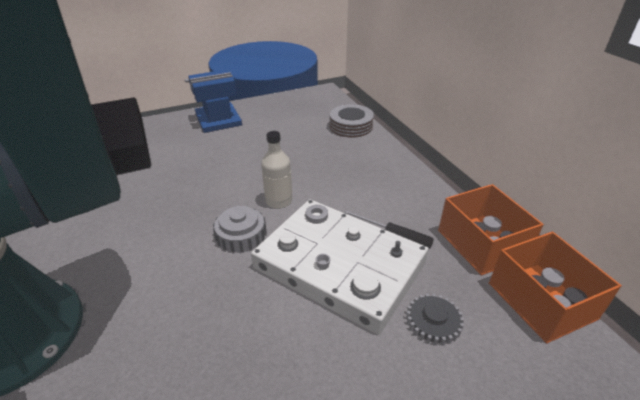

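The top view shows small piston at (375,199), medium at (366,254) and large at (429,213). The cup is at (398,236), the bolt at (405,177) and the bearing at (341,219). The side view agrees, apart from `top_small`'s best hit, which landed on the medium piston. I'll shut the gripper and refine from above with the wrist camera.

Run:
```python
from h import *
from scipy.spatial.transform import Rotation as R
rot=np.array(read_ee_rot()); print(rot,read_clock())
set_gripper(0.0,20); print("gap",read_finger_gap(),read_clock())
Rd=R.from_rotvec(rot).as_matrix()
p=read_ee_pos(); rv=rot
movep([0.57,-0.08,0.24],rv)
print(read_ee_pos(),read_ee_rot(),read_clock())
T=np.eye(4);T[:3,:3]=R.from_rotvec(read_ee_rot()).as_matrix();T[:3,3]=read_ee_pos()
s=snapshot("wrist"); cv2.imwrite("pics/w0.png",s["image"][:,:,::-1])
W=T@np.array(s["tool_from_camera"])
for t,z in (("top_small",.063),("top_medium",.063),("top_large",.063),("bore_small",.045),("bore_medium",.045),("bore_large",.045)):
    for m in mark_of("wrist",t)[:2]: print(t,round(m["score"],2),np.round(m["xy"],1),at_z(s,m["xy"],z,W).round(4))
print(read_contact_force(),read_clock())
```

```text
[-3.09730955e+00 -5.25040382e-01  3.58701571e-05] 1.4
gap -0.00302585702056533 2.1667
[ 0.56995199 -0.0809609   0.23998964] [ 3.09740943e+00  5.23328262e-01 -1.30319044e-04] 4.3583
top_small 0.95 [318.1 112.3] [ 0.6237 -0.0542  0.063 ]
top_medium 0.7 [253.8 222.9] [ 0.5002 -0.0279  0.063 ]
top_large 0.67 [428.9 192.3] [ 0.5876 -0.1809  0.063 ]
bore_small 0.69 [317.1 108.7] [ 0.6254 -0.0522  0.045 ]
bore_medium 0.89 [249.8 212.8] [ 0.5017 -0.0194  0.045 ]
bore_medium 0.29 [327.5   6.1] [ 0.7109 -0.0327  0.045 ]
bore_large 0.89 [421.8 186.9] [ 0.5873 -0.1787  0.045 ]
[ 0.14478429 -0.97877077 -0.52638836] 4.7083
```

View pics/w0.png

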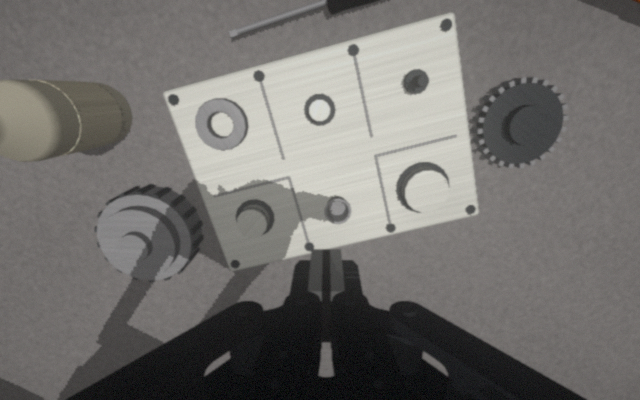

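The wrist view shows small at (319,109), medium at (254,219) and large at (427,188), consistent with the other cameras. Now I'll press the small one.

```bash
cat >> h.py <<'E'
def press(x,y):
    rv=read_ee_rot(); p=read_ee_pos()
    servo_line([x,y,max(p[2],.10)],rv,v=.15)
    servo_line([x,y,.072],rv,v=.08); hold(.1)
    f0=read_contact_force()[2]; z=.072; log=[]
    while z>.0505:
        z-=.001; servo_line([x,y,z],rv,v=.012)
        f=read_contact_force()[2]-f0; log.append((round(z,4),round(read_ee_pos()[2],4),round(f,1)))
        if f>7.5: break
    hold(.3); print("settled",read_ee_pos(),read_contact_force()[2]-f0)
    print(log,read_clock())
    servo_line([x,y,.10],rv,v=.08); print(read_clock())
E
python3 -c "
from h import *
press(.6245,-.055)
s=snapshot('side'); cv2.imwrite('pics/s1.png',cv2.resize(s['image'][150:350,200:480,::-1],None,fx=2.8,fy=2.8))"
```

```text
settled [ 0.62469463 -0.05505115  0.05301063] 11.13172455388487
[(0.071, np.float64(0.071), np.float64(-0.4)), (0.07, np.float64(0.0699), np.float64(-1.2)), (0.069, np.float64(0.0689), np.float64(-1.0)), (0.068, np.float64(0.0679), np.float64(-0.7)), (0.067, np.float64(0.0669), np.float64(-0.1)), (0.066, np.float64(0.0659), np.float64(0.0)), (0.065, np.float64(0.0649), np.float64(-1.3)), (0.064, np.float64(0.0639), np.float64(0.4)), (0.063, np.float64(0.0629), np.float64(-1.1)), (0.062, np.float64(0.0619), np.float64(-0.1)), (0.061, np.float64(0.0611), np.float64(1.0)), (0.06, np.float64(0.0602), np.float64(1.2)), (0.059, np.float64(0.059), np.float64(1.0)), (0.058, np.float64(0.058), np.float64(2.3)), (0.057, np.float64(0.057), np.float64(1.9)), (0.056, np.float64(0.056), np.float64(0.9)), (0.055, np.float64(0.055), np.float64(1.9)), (0.054, np.float64(0.0542), np.float64(3.9)), (0.053, np.float64(0.0536), np.float64(6.7)), (0.052, np.float64(0.053), np.float64(10.2))] 12.9083
13.6583
```

View pics/s1.png

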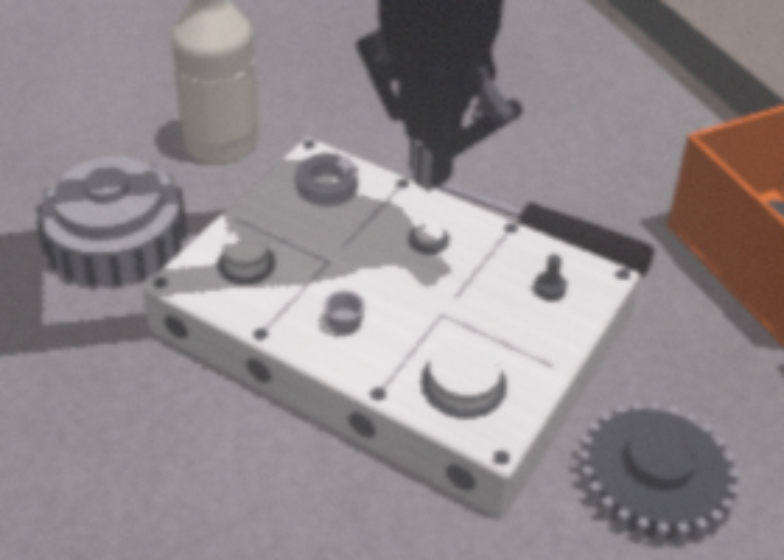

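The small piston is down: drag from about 61 mm, then the cushion ramp at 55 mm. In the picture it's low in its collar at (428,238) and nothing else has moved. Medium next.

```bash
sed -i 's/\.072/.068/g' h.py
python3 -c "
from h import *
press(.498,-.027)
s=snapshot('side'); cv2.imwrite('pics/s2.png',cv2.resize(s['image'][150:350,200:480,::-1],None,fx=2.8,fy=2.8))"
```

```text
settled [ 0.49811386 -0.02701232  0.05343766] 6.135444356763783
[(0.067, np.float64(0.0673), np.float64(-0.2)), (0.066, np.float64(0.066), np.float64(-1.8)), (0.065, np.float64(0.0649), np.float64(-0.6)), (0.064, np.float64(0.0641), np.float64(0.6)), (0.063, np.float64(0.063), np.float64(1.4)), (0.062, np.float64(0.062), np.float64(1.3)), (0.061, np.float64(0.061), np.float64(1.1)), (0.06, np.float64(0.06), np.float64(1.5)), (0.059, np.float64(0.059), np.float64(1.3)), (0.058, np.float64(0.058), np.float64(1.1)), (0.057, np.float64(0.057), np.float64(1.0)), (0.056, np.float64(0.056), np.float64(1.3)), (0.055, np.float64(0.055), np.float64(1.1)), (0.054, np.float64(0.0541), np.float64(4.2)), (0.053, np.float64(0.0534), np.float64(7.7))] 19.425
20.1667
```

View pics/s2.png

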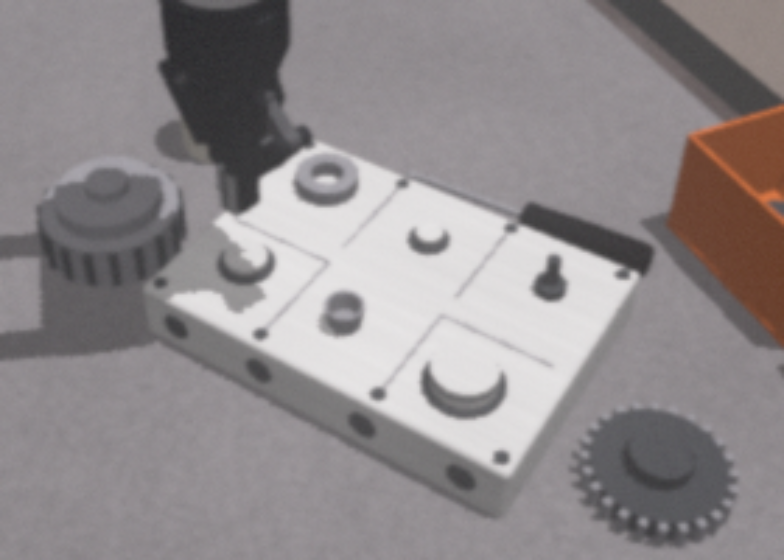

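The medium piston at (246,255) is now low in its collar with the cushion reached, and the loose parts are unchanged. Large next.

```bash
python3 -c "
from h import *
press(.589,-.177)
servo_line([.589,-.177,.17],v=.2)
s=snapshot('side'); cv2.imwrite('pics/s3.png',cv2.resize(s['image'][150:350,200:480,::-1],None,fx=2.8,fy=2.8)); print(read_clock())"
```

```text
settled [ 0.58916348 -0.17705971  0.05356429] 7.9809389973294955
[(0.067, np.float64(0.0673), np.float64(0.8)), (0.066, np.float64(0.066), np.float64(-0.1)), (0.065, np.float64(0.0649), np.float64(0.1)), (0.064, np.float64(0.0639), np.float64(0.4)), (0.063, np.float64(0.0629), np.float64(0.6)), (0.062, np.float64(0.0621), np.float64(0.8)), (0.061, np.float64(0.0611), np.float64(2.2)), (0.06, np.float64(0.0601), np.float64(3.0)), (0.059, np.float64(0.059), np.float64(2.2)), (0.058, np.float64(0.058), np.float64(2.4)), (0.057, np.float64(0.057), np.float64(1.4)), (0.056, np.float64(0.056), np.float64(2.1)), (0.055, np.float64(0.055), np.float64(2.3)), (0.054, np.float64(0.0542), np.float64(5.4)), (0.053, np.float64(0.0536), np.float64(8.9))] 26.2333
26.975
27.525
```

View pics/s3.png

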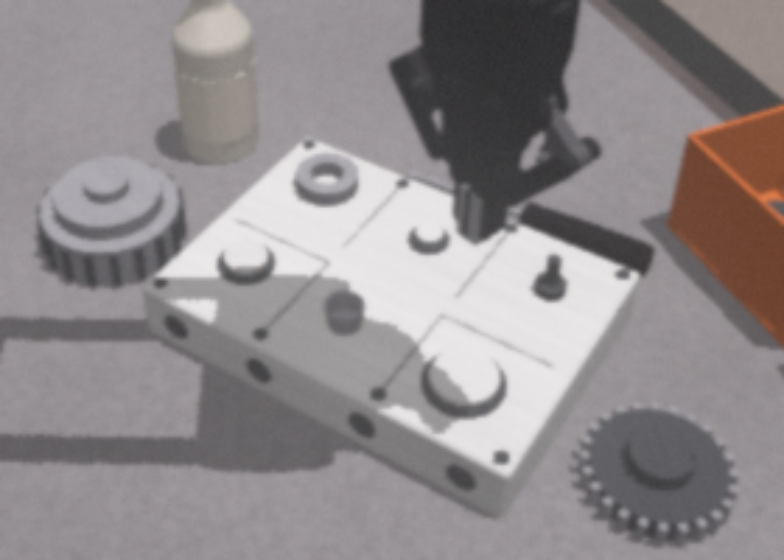

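All three pistons sit low in their collars, the loose parts are in place, and the arm is clear.

```bash
python3 -c "
from h import *
print(sign_off())"
```

```text
the job is handed in; nothing more can be done
None
```

I pressed the small, medium and large pistons home in that order, each onto its cushion at about 6–11 N; no loose part was seen to move, and I handed the job in after about 27.5 s with the arm clear (no verdict was returned).

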